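# Set out the pH calibration station

## Task

Set the bench out for a pH calibration, left and right as seen from the robot: in the front row of the grey carrier (the row nearest the robot) stand the yellow buffer bottle in the middle cell with the red one to its left and the blue one to its right, put the green storage bottle directly behind the yellow one, and stand the empty beaker on the middle of the stirrer's plate. Set everything down upright without dropping or toppling it, and leave the amber bottle in the carrier and the wash bottle where they are.

Things in the scene. Friction and masses are not known exactly. Their poses are not given: they have to be found in the camera images.
- red_bottle: loose white 125 ml bottle with a red cap and red label band (acid buffer). Body 50 mm in diameter up to 72 mm; cap 34 mm in diameter, from 82 to 104 mm height: grip it there. About 140 g. Starts upright on the bench. Origin: centre of its underside, z up along its axis
- yellow_bottle: loose white 125 ml bottle with a yellow cap and yellow label band (neutral buffer). Body 50 mm in diameter up to 72 mm; cap 34 mm in diameter, from 82 to 104 mm height: grip it there. About 140 g. Starts upright on the bench. Origin: centre of its underside, z up along its axis
- blue_bottle: loose white 125 ml bottle with a blue cap and blue label band (alkaline buffer). Body 50 mm in diameter up to 72 mm; cap 34 mm in diameter, from 82 to 104 mm height: grip it there. About 140 g. Starts upright on the bench. Origin: centre of its underside, z up along its axis
- green_bottle: loose white 125 ml bottle with a green cap and green label band (electrode storage solution). Body 50 mm in diameter up to 72 mm; cap 34 mm in diameter, from 82 to 104 mm height: grip it there. About 140 g. Starts upright on the bench. Origin: centre of its underside, z up along its axis
- beaker: loose empty glass beaker with white graduation marks, 50 mm outside diameter, 70 mm tall, wall 3 mm, about 60 g, starts upright on the bench. Origin: centre of its underside, z up
- carrier: fixed low grey bottle carrier, 2 rows of 3 open cells, 156 (x) by 232 (y) by 30 mm high, yaw within 15 deg. Walls and dividers 4 mm thick, 30 mm high; floor 4 mm; cells about 72 mm square inside. Origin: centre of underside; x points away from the robot (to the back row), y to the robot's left. Cell centres: front row x -38 mm, back row x +38; left y +76, middle 0, right y -76 mm
- stirrer: fixed blue-grey magnetic stirrer, 160 mm deep, 130 mm wide, with a round white plate 116 mm in diameter on top and a black knob at its front, turned by at most 20 degrees. Origin: on the bench straight below the centre of the plate; x points away from the robot, z up; the plate's flat top is 55 mm above the bench
- amber_bottle: loose brown bottle with a black cap, same shape and size as the others; it already stands in the back left cell of the carrier and stays there. Origin: centre of its underside
- wash_bottle: loose translucent white wash bottle with a red cap and a bent white spout, 65 mm in diameter, 188 mm tall, standing on the bench beside the work; bystander. Origin: centre of its underside

How it is judged:
By the outcome, as a careful person would: the job done as asked, in the order asked, and still so for the second after the job is handed in, with the robot touching nothing.
It also fails if it takes over 104 s, if anything falls off the work surface, if the arm or the gripper's body presses on something with over 40 N, if the wrist force passes 120 N, or if a joint passes its speed limit or range.

## Robot

A 7-joint arm with a two-finger parallel gripper is mounted at the origin on the work surface. World frame = base frame: x ahead of the robot, y to its left, z up, the work surface at z = 0. Lengths are in m, angles in rad, forces in N, time in s.
With the tool pointing down it reaches from about 0.4 to 0.85 m from the base axis. Payload 10.4 kg.
Tool frame: the origin (TCP) lies at the very end of the fingers, on their centre line; the grasp point (between the pads) lies 19 mm behind it; z points along the fingers, y is the line along which they close (so a half turn about z gives the same grasp; the last joint's range is limited). The gripper opens to 85 mm and grips with 20 to 120 N. Pads are 22 mm wide; open, the fingers measure 114 mm over their backs; the gripper's body (76 mm by 85 mm) begins 54 mm behind the grasp point. The pads swing forward as they close: fully open they stand 13 mm farther back than shut.
Start: joints at [1.149, 0.332, -0.065, 1.46, 0.022, 1.35, -0.088], TCP at [0.243, -0.576, 0.231] pointing down, gripper open.
Joint ranges: [-2.6, 2.6], [-0.5, 2.12], [-1.47, 1.34], [0.16, 2.42], [-1.27, 4.41], [0.06, 2.06], [-2.6, 2.6]. Speed limits (rad/s): [2.22, 2.22, 2.79, 2.79, 3.14, 3.14, 3.14].

## Interface

Orientations are given as a unit quaternion [x, y, z, w].
In Python, from workcell import manip, optics gives the robot as it stands.
- The arm moves only by the tool jog_arm, never from a script. Its arguments are lists of equal length, an entry for each row: "dr": the turn, a rotation vector about the tool's x, y, z normalised to -1 to 1, where 1 is 4 degrees, a list of three; "translation": the shift along the tool's x, y, z normalised to -1 to 1, where 1 is 0.025 m, a list of three; "jaw": the opening, from 0 (shut) to 1 (fully open). A call has 1 to 10 rows; each row shifts and turns the commanded pose from where the row before left it, along the tool's axes as they then stand; what a row does not reach is not made up. A row lasts 1/10 s, in which the tool goes at most 50 mm and 8.59 degrees, less where a joint would pass 70% of its speed; a pose out of reach is approached as far as the arm can. A call with a number of a shift or a turn outside -1 to 1 is refused whole. A call with a gripper value outside its range is refused whole. The fingers move at their own pace and stop on an object; "squeeze" is the grip in N (left out, the last holds). Time passes only in rows, so rows that do not move let the fingers close. It gives the time, the measured TCP pose, the force, the opening and the grip force at its end, in the units of the state.
- manip.get_obs(): the state, without advancing time (a new reading comes with each control period).
- optics.camera(name): name is "side" or "top"; returns a dict with "color" (400x640x3 uint8, red, green, blue), "mtx" (3x3 intrinsics, pixels), "R" (3x3) and "t" (3): a world point X has camera coordinates R X + t. Camera axes: x right, y down, z forward; pixel columns grow to the right and rows downward; lengths in m; the calibration is good to about 2 mm. A picture is of the moment at which its call begins. There is no depth.
- manip.hand_in(): hands the job in; it is judged then, once.
The state is a dict: "clock": time; "joint_pos": joint angles; "joint_velocities": joint speeds; "tau": joint torques, N m; "position": TCP position; "ee_rot": TCP orientation; "ft_force": force on the tool from outside, world axes, zero at the start; "torque": the same for the moment, N m; "grip_width": opening from 0.0 (shut) to 1.0 (fully open); "grasp_force": force on a finger pad.
Only numpy, scipy, OpenCV 4.12 (cv2) and the standard library are available. Lean on these libraries where they do the work, as an engineer would, in place of code of your own. Each camera call takes 0.05 s, during which the arm holds its last target. There are 200 camera calls.

## Working session

There is one attempt and no reset: what is moved stays moved. The work goes in short steps, Python scripts to look and compute and a tool call to move; the robot and the scene stay as the last step left them, time stands still between calls to the robot, and variables do not carry over. Pictures are saved under pics/ and viewed, at most 14 in all, crops included, and the job is handed in when it is done.

Besides the shell and the picture viewer there is one more tool, called after "Call:" by a JSON object that holds its "api" and its "payload". jog_arm: Moves the arm, as the interface text tells. Scaled input: -1 to 1 covers 0.025 m each way for a shift and 4 degrees each way for a turn. Its arguments: {"type":"object","properties":{"dr":{"type":"array","items":{"type":"array","items":{"type":"number"}}},"translation":{"type":"array","items":{"type":"array","items":{"type":"number"}}},"jaw":{"type":"array","items":{"type":"number"}},"squeeze":{"type":"number"}},"required":["dr","translation","jaw"]}

```bash
mkdir -p pics; ls; python3 - <<'E'
from workcell import manip, optics
import cv2
o=manip.get_obs()
print({k:o[k] for k in ("clock","position","ee_rot","grip_width","ft_force")})
for n in("top","side"):
    c=optics.camera(n); cv2.imwrite(f"pics/{n}0.png",c["color"][:,:,::-1]); print(n,c["mtx"],c["R"],c["t"])
E
```

```text
pics
{'clock': 0.0, 'position': array([ 0.24253699, -0.57560641,  0.23050936]), 'ee_rot': array([ 9.80183416e-01,  1.98090809e-01, -1.86675943e-04, -6.84319136e-04]), 'grip_width': 1.0028856076792785, 'ft_force': array([-0.29653578, -0.53642961,  0.39179289])}
top [[487.72605019   0.         321.75397995]
 [  0.         487.72605019 206.72331081]
 [  0.           0.           1.        ]] [[-0.01365699 -0.99989146  0.00552717]
 [-0.99944714  0.01348293 -0.03039114]
 [ 0.03031332 -0.00593916 -0.9995228 ]] [0.05033661 0.49800967 1.33281832]
side [[426.86819372   0.         321.24197845]
 [  0.         426.86819372 198.26175813]
 [  0.           0.           1.        ]] [[-0.73651423 -0.67637334  0.00811758]
 [-0.49725397  0.53325446 -0.68438159]
 [ 0.45856873 -0.50809328 -0.72907883]] [0.40047908 0.25033653 1.05322844]
```

View pics/top0.png

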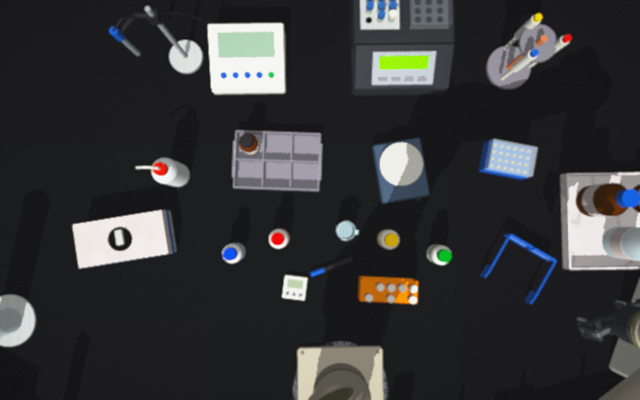

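View pics/side0.png

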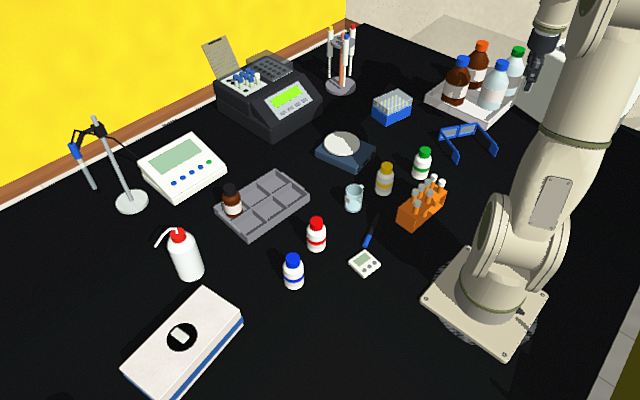

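The top view shows caps at blue (233,252), red (279,238), yellow (389,240) and green (440,255). The beaker is at (347,231), the stirrer plate at (402,163), and the carrier spans (233..322, 130..192). The side view shows the same layout with nothing occluded. Next I'll fit silhouettes in both views.

```bash
cat > h.py <<'E'
import numpy as np, cv2
from scipy.optimize import minimize
from workcell import manip, optics
def proj(c,P): 
    q=(c["R"]@np.atleast_2d(P).T).T+c["t"]; q=q@c["mtx"].T; return q[:,:2]/q[:,2:]
def back(c,uv,z):
    d=c["R"].T@np.linalg.solve(c["mtx"],[*uv,1]); o=-c["R"].T@c["t"]; return (o+d*(z-o[2])/d[2])[:2]
A=np.linspace(0,2*np.pi,40)
def cyl(x,y,r,z0,z1): return np.vstack([np.c_[x+r*np.cos(A),y+r*np.sin(A),0*A+z] for z in(z0,z1)])
def box(x,y,yaw,lx,ly,h):
    R=cv2.getRotationMatrix2D((0,0),-np.degrees(yaw),1)[:,:2]
    p=np.array([[a,b]for a in(-lx/2,lx/2)for b in(-ly/2,ly/2)])@R.T+[x,y]
    return np.vstack([np.c_[p,np.full(4,z)]for z in(0,h)])
HSV={'red':[(0,8),(172,180)],'yellow':[(18,32)],'blue':[(105,128)],'green':[(50,80)]}
def cmask(img,name,smin=140,vmin=60):
    h=cv2.cvtColor(img,cv2.COLOR_RGB2HSV); m=np.zeros(img.shape[:2],np.uint8)
    for a,b in HSV[name]: m|=cv2.inRange(h,(a,smin,vmin),(b,255,255))
    return m
def comp(m,seed,win=12):
    n,l,s,c=cv2.connectedComponentsWithStats(m,connectivity=4)
    d=[np.hypot(*(c[i]-seed))+(0 if s[i,4]>15 else 99) for i in range(1,n)]
    i=1+int(np.argmin(d)); return (l==i).astype(np.uint8),c[i],s[i]
def hullcen(p):
    h=cv2.convexHull(p.astype(np.float32)); M=cv2.moments(h); return np.array([M['m10'],M['m01']])/M['m00'],M['m00']
def cap_xy(c,name,seed,z0=.082,z1=.104):
    m,cen,s=comp(cmask(c["color"],name),seed); x=back(c,cen,z1)
    for _ in range(6):
        pc,a=hullcen(proj(c,cyl(*x,.017,z0,z1))); x=x+back(c,cen,z1)-back(c,pc,z1)
    return x,s[4],a
E
python3 - <<'E'
from h import *
T=optics.camera("top");S=optics.camera("side")
for n,a,b in(("blue",(233,252),(293,259)),("red",(279,238),(316,224)),("yellow",(389,240),(386,167)),("green",(441,255),(425,152))):
    print(n,*[(np.round(r[0],4),r[1],round(r[2])) for r in(cap_xy(T,n,a),cap_xy(S,n,b))])
g=cv2.cvtColor(T["color"],cv2.COLOR_RGB2GRAY)
m=(g>190).astype(np.uint8); mm,c,s=comp(m,(402,163)); print("plate top",back(T,c,.055),s)
gs=cv2.cvtColor(S["color"],cv2.COLOR_RGB2GRAY)
mm,c,s=comp((gs>150).astype(np.uint8),(341,145)); print("plate side",back(S,c,.055),s)
for nm,C,sd,gg in(("top",T,(278,162),g),("side",S,(262,205),gs)):
    m=(gg>60).astype(np.uint8); mm,c,s=comp(m,sd); 
    H=cv2.convexHull(cv2.findContours(mm,0,2)[0][0]); print(s)
    I=cv2.fillConvexPoly(np.zeros((1600,2560),np.uint8),((H*4+2)).astype(int),1)
    def f(p):
        J=cv2.fillConvexPoly(np.zeros_like(I),cv2.convexHull((proj(C,box(*p,.156,.232,.03))*4+2).astype(np.int32)),1); return (I^J).sum()/I.sum()
    x=back(C,c,.015); r=min((minimize(f,[*x,y0],method="Nelder-Mead",options=dict(initial_simplex=[[*x,y0],[x[0]+.01,x[1],y0],[x[0],x[1]+.01,y0],[*x,y0+.1]]))for y0 in(-.1,.1)),key=lambda r:r.fun)
    print("carrier",nm,r.x,np.degrees(r.x[2]),r.fun)
for n,C,b in(("t",T,(345,231)),("s",S,(354,198))): print("beaker",n,back(C,b,.035))
cv2.imwrite("pics/cropt.png",cv2.resize(T["color"][115:275,220:460,::-1],None,fx=3.3,fy=3.3,interpolation=2))
a=cv2.resize(S["color"][170:230,320:400,::-1],None,fx=5,fy=5);b=cv2.resize(T["color"][205:265,305:385,::-1],None,fx=5,fy=5)
cv2.imwrite("pics/beak.png",np.hstack([a,b]))
E
```

```text
blue (array([0.3796, 0.2819]), np.int32(128), 160) (array([0.3816, 0.28  ]), np.int32(210), 208)
red (array([0.4166, 0.1591]), np.int32(121), 148) (array([0.4189, 0.1578]), np.int32(180), 178)
yellow (array([ 0.4092, -0.1324]), np.int32(133), 154) (array([ 0.4115, -0.1347]), np.int32(142), 139)
green (array([ 0.3662, -0.2704]), np.int32(147), 168) (array([ 0.3695, -0.2713]), np.int32(125), 130)
plate top [ 0.61336144 -0.14949861] [380 143  29  42 884]
plate side [ 0.61105309 -0.14839239] [324 133  29  23 438]
[ 231  129   92   63 5146]
carrier top [ 0.62616023  0.16239883 -0.05089699] -2.916182759360871 0.06372714274089487
[ 213  168   97   77 3723]
carrier side [ 0.62618056  0.1613922  -0.04837414] -2.7716342366860935 0.027421116793059228
beaker t [ 0.43168722 -0.01785364]
beaker s [ 0.43438307 -0.02089684]
```

View pics/cropt.png

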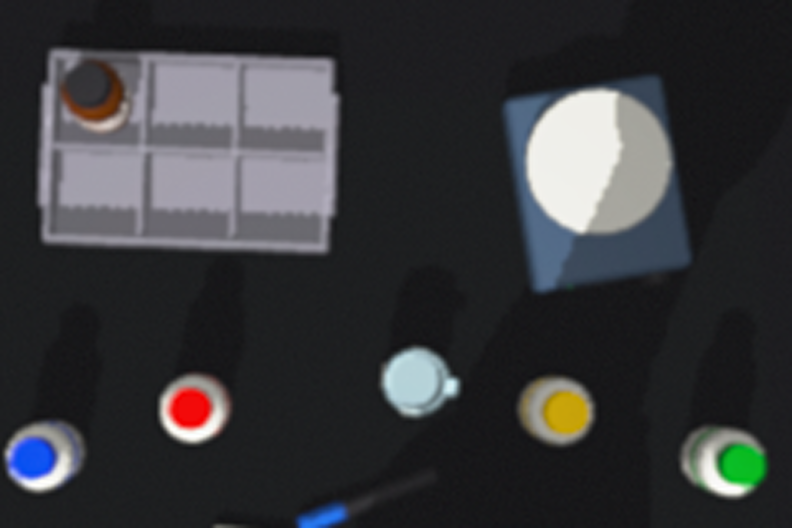

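View pics/beak.png

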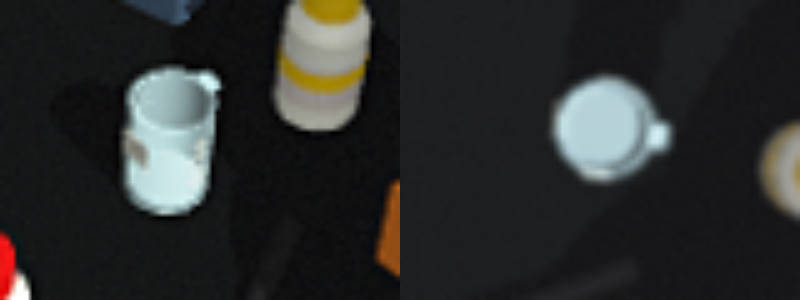

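The crop shows the plate centred at (599,161) with half of it in shadow, the carrier square-on with its amber bottle, and the beaker with its lip pointing right (−y). I'll close the fingers along world x, which clears the lip.

```bash
python3 - <<'E'
from h import *
T=optics.camera("top");S=optics.camera("side")
g=cv2.cvtColor(T["color"],cv2.COLOR_RGB2HSV); m=((g[...,1]<45)&(g[...,2]>110)).astype(np.uint8)
mm,c,s=comp(m,(401,164)); print("plate",c,s,back(T,c,.055), back(T,(401.5,163.8),.055))
g=cv2.cvtColor(S["color"],cv2.COLOR_RGB2HSV); m=((g[...,1]<45)&(g[...,2]>110)).astype(np.uint8)
mm,c,s=comp(m,(341,145)); print("plate",c,s,back(S,c,.055))
d=np.array([.4104-.2425,-.1336+.5756])/20
for k in range(20):
    a=np.radians(22.85+3.358*(k+1)); print(k,np.round([d@[np.cos(a),np.sin(a)]/.025,d@[np.sin(a),-np.cos(a)]/.025],2))
E
```

```text
plate [400.61217949 163.575     ] [ 379  142   45   44 1560] [ 0.60918767 -0.16745266] [ 0.60855667 -0.16980497]
plate [341.42753623 143.30869565] [324 132  36  24 690] [ 0.60723828 -0.16462135]
0 [ 0.69 -0.64]
1 [ 0.73 -0.6 ]
2 [ 0.76 -0.56]
3 [ 0.79 -0.51]
4 [ 0.82 -0.47]
5 [ 0.85 -0.42]
6 [ 0.87 -0.37]
7 [ 0.89 -0.32]
8 [ 0.91 -0.26]
9 [ 0.92 -0.21]
10 [ 0.93 -0.15]
11 [ 0.94 -0.1 ]
12 [ 0.94 -0.04]
13 [0.95 0.01]
14 [0.94 0.07]
15 [0.94 0.12]
16 [0.93 0.18]
17 [0.92 0.23]
18 [0.9  0.28]
19 [0.88 0.34]
```

Call:
{"api": "jog_arm", "payload": {"dr": [[0,0,-0.84],[0,0,-0.84],[0,0,-0.84],[0,0,-0.84],[0,0,-0.84],[0,0,-0.84],[0,0,-0.84],[0,0,-0.84],[0,0,-0.84],[0,0,-0.84]], "translation": [[0.69,-0.64,0],[0.73,-0.6,0],[0.76,-0.56,0],[0.79,-0.51,0],[0.82,-0.47,0],[0.85,-0.42,0],[0.87,-0.37,0],[0.89,-0.32,0],[0.91,-0.26,0],[0.92,-0.21,0]], "jaw": [1,1,1,1,1,1,1,1,1,1], "squeeze": 40}}

```text
clock: 1.3
position: [0.3399, -0.3588, 0.2314]
ee_rot: [0.88, 0.475, 0.0, 0.0]
ft_force: [-0.2, -0.7, 0.4]
grip_width: 1.0
grasp_force: 0.0
```

Call:
{"api": "jog_arm", "payload": {"dr": [[0,0,-0.84],[0,0,-0.84],[0,0,-0.84],[0,0,-0.84],[0,0,-0.84],[0,0,-0.84],[0,0,-0.84],[0,0,-0.84],[0,0,-0.84],[0,0,-0.84]], "translation": [[0.93,-0.15,0],[0.94,-0.1,0],[0.94,-0.04,0],[0.95,0.01,0],[0.94,0.07,0],[0.94,0.12,0.2],[0.93,0.18,0.2],[0.92,0.23,0.2],[0.9,0.28,0.2],[0.88,0.34,0.2]], "jaw": [1,1,1,1,1,1,1,1,1,1]}}

```text
clock: 2.3
position: [0.4367, -0.1431, 0.2058]
ee_rot: [0.705, 0.709, -0.0, -0.0]
ft_force: [-0.2, -0.4, 0.2]
grip_width: 1.0
grasp_force: 0.0
```

Call:
{"api": "jog_arm", "payload": {"dr": [[0,0,0],[0,0,0],[0,0,0],[0,0,0],[0,0,0],[0,0,0]], "translation": [[0.19,-0.5,0],[0.19,-0.5,0],[0,0,0.95],[0,0,0.95],[0,0,0.95],[0,0,0.95]], "jaw": [1,1,1,1,1,1]}}

```text
clock: 2.9
position: [0.4115, -0.1346, 0.1102]
ee_rot: [0.706, 0.708, 0.0, 0.0]
ft_force: [0.5, -1.4, -0.7]
grip_width: 0.998
grasp_force: 0.0
```

Call:
{"api": "jog_arm", "payload": {"dr": [[0,0,0]], "translation": [[0,0,0]], "jaw": [1]}}

```text
clock: 3.0
position: [0.4095, -0.1341, 0.1086]
ee_rot: [0.706, 0.708, -0.001, -0.002]
ft_force: [-0.2, 0.6, -0.5]
grip_width: 0.999
grasp_force: 0.0
```

Call:
{"api": "jog_arm", "payload": {"dr": [[0,0,0],[0,0,0],[0,0,0],[0,0,0],[0,0,0],[0,0,0],[0,0,0],[0,0,0],[0,0,0]], "translation": [[0,0,0.7],[0,0,0.7],[0,0,0],[0,0,0],[0,0,0],[0,0,0],[0,0,0],[0,0,0],[0,0,0]], "jaw": [1,1,1,0,0,0,0,0,0]}}

```text
clock: 3.9
position: [0.4114, -0.1358, 0.0771]
ee_rot: [0.707, 0.707, -0.0, 0.001]
ft_force: [-2.3, -0.0, 6.7]
grip_width: 0.386
grasp_force: 39.0
```

Call:
{"api": "jog_arm", "payload": {"dr": [[0,0,0],[0,0,0],[0,0,0],[0,0,0],[0,0,0],[0,0,0],[0,0,0],[0,0,0],[0,0,0],[0,0,0]], "translation": [[0,0,-0.5],[0,0,-0.9],[0,0,-0.9],[0,0,-0.9],[0,0,-0.9],[0.4,0.2,-0.9],[0.8,0.5,0],[0.95,0.6,0],[0.95,0.6,0],[0.95,0.6,0]], "jaw": [0,0,0,0,0,0,0,0,0,0]}}

```text
clock: 4.9
position: [0.4739, -0.0332, 0.2023]
ee_rot: [0.707, 0.707, 0.0, 0.0]
ft_force: [0.4, 0.4, -1.1]
grip_width: 0.386
grasp_force: 40.1
```

Call:
{"api": "jog_arm", "payload": {"dr": [[0,0,0],[0,0,0],[0,0,0],[0,0,0],[0,0,0],[0,0,0],[0,0,0],[0,0,0],[0,0,0],[0,0,0]], "translation": [[0.95,0.6,0],[0.95,0.6,0],[0.95,0.6,0],[0.95,0.6,0],[0.95,0.6,0],[0.95,0.6,0],[0.95,0.6,0],[0.8,0.4,0],[0.4,0.2,0],[0,0,0]], "jaw": [0,0,0,0,0,0,0,0,0,0]}}

```text
clock: 5.9
position: [0.5931, 0.1635, 0.2016]
ee_rot: [0.706, 0.708, 0.0, -0.0]
ft_force: [-0.8, -0.9, -1.1]
grip_width: 0.385
grasp_force: 40.1
```

Call:
{"api": "jog_arm", "payload": {"dr": [[0,0,0],[0,0,0],[0,0,0],[0,0,0],[0,0,0],[0,0,0],[0,0,0],[0,0,0]], "translation": [[0,-0.2,0.4],[0,0,0.8],[0,0,0.8],[0,0,0.8],[0,0,0.8],[0,0,0.6],[0,0,0.4],[0,0,0]], "jaw": [0,0,0,0,0,0,0,0]}}

```text
clock: 6.7
position: [0.5875, 0.1612, 0.085]
ee_rot: [0.707, 0.707, -0.001, -0.0]
ft_force: [-0.9, -0.1, -0.8]
grip_width: 0.384
grasp_force: 40.1
```

Call:
{"api": "jog_arm", "payload": {"dr": [[0,0,0],[0,0,0],[0,0,0],[0,0,0]], "translation": [[0,0,0.08],[0,0,0.08],[0,0,0.04],[0,0,0]], "jaw": [0,0,0,0]}}

```text
clock: 7.1
position: [0.5884, 0.1622, 0.0815]
ee_rot: [0.707, 0.707, 0.0, 0.0]
ft_force: [-0.1, 0.3, -1.4]
grip_width: 0.385
grasp_force: 40.1
```

Call:
{"api": "jog_arm", "payload": {"dr": [[0,0,0],[0,0,0]], "translation": [[0,0,0.06],[0,0,0]], "jaw": [0,0]}}

```text
clock: 7.3
position: [0.5887, 0.1628, 0.0813]
ee_rot: [0.707, 0.708, 0.001, 0.0]
ft_force: [-4.2, -0.4, 10.1]
grip_width: 0.384
grasp_force: 41.3
```

Call:
{"api": "jog_arm", "payload": {"dr": [[0,0,0],[0,0,0],[0,0,0],[0,0,0],[0,0,0],[0,0,0],[0,0,0],[0,0,0],[0,0,0],[0,0,0]], "translation": [[0,0,0],[0,0,0],[0,0,0],[0,0,-0.4],[0,0,-0.9],[0,0,-0.9],[0,-0.6,-0.5],[-0.04,-0.95,0],[-0.04,-0.95,0],[-0.04,-0.95,0]], "jaw": [0.75,0.75,0.75,0.75,0.75,0.75,1,1,1,1]}}

```text
clock: 8.3
position: [0.5013, 0.1592, 0.148]
ee_rot: [0.707, 0.707, 0.0, 0.0]
ft_force: [1.5, 0.2, 0.4]
grip_width: 0.997
grasp_force: 0.0
```

Call:
{"api": "jog_arm", "payload": {"dr": [[0,0,0],[0,0,0],[0,0,0],[0,0,0],[0,0,0]], "translation": [[-0.04,-0.95,0],[0,-0.95,0],[0,-0.95,0],[0,-0.5,0.5],[0,0,0.5]], "jaw": [1,1,1,1,1]}}

```text
clock: 8.8
position: [0.4177, 0.158, 0.1227]
ee_rot: [0.707, 0.708, 0.0, 0.001]
ft_force: [1.1, 0.0, 0.3]
grip_width: 1.002
grasp_force: 0.0
```

```bash
python3 - <<'E'
from h import *
print(manip.get_obs()["position"])
T=optics.camera("top");S=optics.camera("side")
cv2.imwrite("pics/c1.png",np.hstack([cv2.resize(X["color"][y:y+140,x:x+140,::-1],None,fx=2.8,fy=2.8,interpolation=2) for X,x,y in((T,210,115),(S,200,140))]))
E
```

```text
[0.41774479 0.15802008 0.12271874]
```

View pics/c1.png

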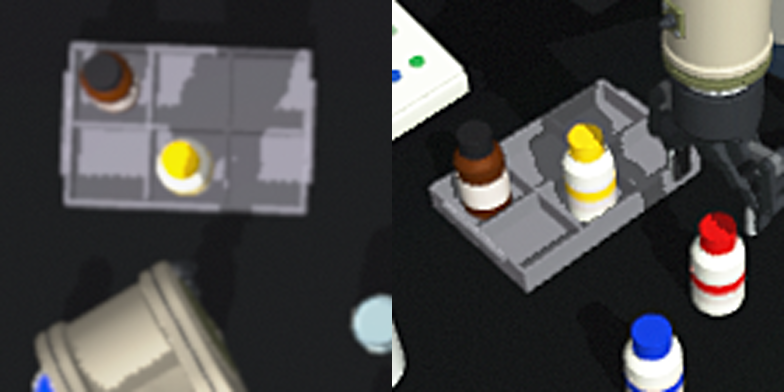

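The yellow bottle stands upright in the front middle cell, at (180,160) in the left panel. The gripper is open beside the red cap, so I'll lower it and grip.

Call:
{"api": "jog_arm", "payload": {"dr": [[0,0,0],[0,0,0],[0,0,0],[0,0,0],[0,0,0],[0,0,0],[0,0,0],[0,0,0],[0,0,0]], "translation": [[0,0,0.8],[0,0,0.7],[0,0,0.2],[0,0,0],[0,0,0],[0,0,0],[0,0,0],[0,0,0],[0,0,0]], "jaw": [1,1,1,0,0,0,0,0,0]}}

```text
clock: 9.8
position: [0.4187, 0.1582, 0.0806]
ee_rot: [0.707, 0.707, 0.0, 0.0]
ft_force: [-2.2, -0.1, 5.1]
grip_width: 0.382
grasp_force: 39.1
```

Call:
{"api": "jog_arm", "payload": {"dr": [[0,0,0],[0,0,0],[0,0,0],[0,0,0],[0,0,0],[0,0,0],[0,0,0],[0,0,0],[0,0,0],[0,0,0]], "translation": [[0,0,-0.5],[0,0,-0.9],[0,0,-0.9],[0,0,-0.9],[0.1,0.3,-0.9],[0.3,0.7,-0.6],[0.4,0.9,0],[0.45,0.95,0],[0.45,0.95,0],[0.45,0.95,0]], "jaw": [0,0,0,0,0,0,0,0,0,0]}}

```text
clock: 10.8
position: [0.538, 0.212, 0.1982]
ee_rot: [0.707, 0.707, 0.0, 0.0]
ft_force: [0.4, -0.1, -1.3]
grip_width: 0.383
grasp_force: 40.2
```

Call:
{"api": "jog_arm", "payload": {"dr": [[0,0,0],[0,0,0],[0,0,0],[0,0,0],[0,0,0]], "translation": [[0.45,0.95,0],[0.4,0.8,0],[0.26,0.4,0],[0,0,0.2],[0,0,0.3]], "jaw": [0,0,0,0,0]}}

```text
clock: 11.3
position: [0.5905, 0.2397, 0.1851]
ee_rot: [0.707, 0.708, 0.0, 0.0]
ft_force: [0.2, -0.4, -1.6]
grip_width: 0.379
grasp_force: 40.2
```

Call:
{"api": "jog_arm", "payload": {"dr": [[0,0,0],[0,0,0],[0,0,0],[0,0,0],[0,0,0],[0,0,0],[0,0,0],[0,0,0]], "translation": [[0,0,0.8],[0,0,0.8],[0,0,0.8],[0,0,0.8],[0,0,0.4],[0,0,0.1],[0,0,0.05],[0,0,0]], "jaw": [0,0,0,0,0,0,0,0]}}

```text
clock: 12.1
position: [0.5911, 0.2398, 0.0919]
ee_rot: [0.707, 0.707, 0.001, 0.0]
ft_force: [0.6, -0.6, -1.1]
grip_width: 0.384
grasp_force: 40.2
```

Call:
{"api": "jog_arm", "payload": {"dr": [[0,0,0],[0,0,0],[0,0,0],[0,0,0]], "translation": [[0,0,0.1],[0,0,0.1],[0,0,0.07],[0,0,0]], "jaw": [0,0,0,0]}}

```text
clock: 12.5
position: [0.5908, 0.24, 0.0848]
ee_rot: [0.707, 0.707, 0.0, 0.0]
ft_force: [-1.0, 0.0, 3.1]
grip_width: 0.385
grasp_force: 40.5
```

Call:
{"api": "jog_arm", "payload": {"dr": [[0,0,0],[0,0,0],[0,0,0],[0,0,0],[0,0,0],[0,0,0],[0,0,0],[0,0,0],[0,0,0],[0,0,0]], "translation": [[0,0,0],[0,0,0],[0,0,0],[0,0,-0.4],[0,0,-0.9],[0,0,-0.9],[0.1,-0.6,-0.4],[0.2,-0.95,0],[0.2,-0.95,0],[0.2,-0.95,0]], "jaw": [0.75,0.75,0.75,0.75,0.75,0.75,1,1,1,1]}}

```text
clock: 13.5
position: [0.5037, 0.2574, 0.1501]
ee_rot: [0.707, 0.707, 0.0, 0.0]
ft_force: [0.2, -0.4, 0.4]
grip_width: 1.0
grasp_force: 0.0
```

Call:
{"api": "jog_arm", "payload": {"dr": [[0,0,0],[0,0,0],[0,0,0],[0,0,0],[0,0,0],[0,0,0],[0,0,0]], "translation": [[0.2,-0.95,0],[0.2,-0.95,0],[0.2,-0.95,0],[0.2,-0.95,0],[0.14,-0.8,0],[0,-0.35,0.5],[0,0,0.5]], "jaw": [1,1,1,1,1,1,1]}}

```text
clock: 14.2
position: [0.3802, 0.2809, 0.1248]
ee_rot: [0.706, 0.708, 0.001, 0.001]
ft_force: [-0.2, -0.0, -0.4]
grip_width: 0.996
grasp_force: 0.0
```

Call:
{"api": "jog_arm", "payload": {"dr": [[0,0,0],[0,0,0],[0,0,0],[0,0,0],[0,0,0],[0,0,0],[0,0,0],[0,0,0],[0,0,0]], "translation": [[0,0,0.8],[0,0,0.6],[0,0,0.2],[0,0,0],[0,0,0],[0,0,0],[0,0,0],[0,0,0],[0,0,0]], "jaw": [1,1,1,0,0,0,0,0,0]}}

```text
clock: 15.1
position: [0.381, 0.2809, 0.085]
ee_rot: [0.707, 0.707, 0.001, 0.0]
ft_force: [-2.1, -0.6, 5.9]
grip_width: 0.377
grasp_force: 39.3
```

Call:
{"api": "jog_arm", "payload": {"dr": [[0,0,0],[0,0,0],[0,0,0],[0,0,0],[0,0,0],[0,0,0],[0,0,0],[0,0,0],[0,0,0],[0,0,0]], "translation": [[0,0,-0.5],[0,0,-0.9],[0,0,-0.9],[0,0,-0.9],[0,0,-0.9],[-0.4,0.4,-0.5],[-0.8,0.8,0],[-0.9,0.95,0],[-0.9,0.95,0],[-0.9,0.95,0]], "jaw": [0,0,0,0,0,0,0,0,0,0]}}

```text
clock: 16.1
position: [0.4828, 0.182, 0.2002]
ee_rot: [0.707, 0.707, 0.0, 0.0]
ft_force: [0.2, 0.4, -1.4]
grip_width: 0.378
grasp_force: 40.2
```

Call:
{"api": "jog_arm", "payload": {"dr": [[0,0,0],[0,0,0],[0,0,0],[0,0,0],[0,0,0],[0,0,0],[0,0,0]], "translation": [[-0.9,0.95,0],[-0.9,0.95,0],[-0.9,0.95,0],[-0.7,0.7,0],[-0.42,0.44,0],[0,0,0.2],[0,0,0.3]], "jaw": [0,0,0,0,0,0,0]}}

```text
clock: 16.8
position: [0.5814, 0.0888, 0.1869]
ee_rot: [0.706, 0.708, 0.0, -0.0]
ft_force: [0.1, 0.4, -1.4]
grip_width: 0.382
grasp_force: 40.2
```

Call:
{"api": "jog_arm", "payload": {"dr": [[0,0,0],[0,0,0],[0,0,0],[0,0,0],[0,0,0],[0,0,0],[0,0,0]], "translation": [[0,0.12,0.8],[0,0,0.8],[0,0,0.8],[0,0,0.8],[0,0,0.4],[0,0,0.1],[0,0,0]], "jaw": [0,0,0,0,0,0,0]}}

```text
clock: 17.5
position: [0.5846, 0.0883, 0.0946]
ee_rot: [0.706, 0.708, 0.0, -0.0]
ft_force: [0.3, -0.4, -1.4]
grip_width: 0.379
grasp_force: 40.1
```

Call:
{"api": "jog_arm", "payload": {"dr": [[0,0,0],[0,0,0],[0,0,0],[0,0,0]], "translation": [[0,0,0.1],[0,0,0.1],[0,0,0.03],[0,0,0]], "jaw": [0,0,0,0]}}

```text
clock: 17.9
position: [0.5852, 0.0878, 0.0891]
ee_rot: [0.707, 0.707, 0.0, 0.0]
ft_force: [-0.7, -0.2, 2.0]
grip_width: 0.38
grasp_force: 40.5
```

Call:
{"api": "jog_arm", "payload": {"dr": [[0,0,0],[0,0,0],[0,0,0],[0,0,0],[0,0,0],[0,0,0],[0,0,0],[0,0,0],[0,0,0],[0,0,0]], "translation": [[0,0,0],[0,0,0],[0,0,0],[0,0,-0.4],[0,0,-0.9],[0,0,-0.9],[-0.6,-0.35,-0.3],[-0.95,-0.58,0],[-0.95,-0.58,0],[-0.95,-0.58,0]], "jaw": [0.75,0.75,0.75,0.75,0.75,0.75,1,1,1,1]}}

```text
clock: 18.9
position: [0.5323, 0.0007, 0.1519]
ee_rot: [0.707, 0.708, 0.0, 0.0]
ft_force: [0.3, -0.7, -0.0]
grip_width: 0.998
grasp_force: 0.0
```

Call:
{"api": "jog_arm", "payload": {"dr": [[0,0,0],[0,0,0],[0,0,0],[0,0,0],[0,0,0],[0,0,0],[0,0,0],[0,0,0],[0,0,0],[0,0,0]], "translation": [[-0.95,-0.58,0],[-0.95,-0.58,0],[-0.95,-0.58,0],[-0.95,-0.58,0],[-0.95,-0.58,0],[-0.95,-0.58,0],[-0.95,-0.58,0],[-0.95,-0.58,0],[-0.95,-0.58,0],[-0.95,-0.58,0]], "jaw": [1,1,1,1,1,1,1,1,1,1]}}

```text
clock: 19.9
position: [0.3875, -0.2371, 0.1519]
ee_rot: [0.707, 0.708, 0.0, 0.001]
ft_force: [-0.3, -0.4, -0.4]
grip_width: 0.998
grasp_force: 0.0
```

Call:
{"api": "jog_arm", "payload": {"dr": [[0,0,0],[0,0,0],[0,0,0]], "translation": [[-0.9,-0.55,0],[-0.5,-0.25,0.3],[0,0,0.6]], "jaw": [1,1,1]}}

```text
clock: 20.2
position: [0.3678, -0.2733, 0.1292]
ee_rot: [0.708, 0.706, -0.0, 0.001]
ft_force: [0.9, 0.3, -0.5]
grip_width: 1.002
grasp_force: 0.0
```

Call:
{"api": "jog_arm", "payload": {"dr": [[0,0,0],[0,0,0],[0,0,0],[0,0,0],[0,0,0],[0,0,0],[0,0,0],[0,0,0],[0,0,0]], "translation": [[0.08,0,0.8],[0,0,0.7],[0,0,0.2],[0,0,0],[0,0,0],[0,0,0],[0,0,0],[0,0,0],[0,0,0]], "jaw": [1,1,1,0,0,0,0,0,0]}}

```text
clock: 21.1
position: [0.3683, -0.2698, 0.087]
ee_rot: [0.707, 0.707, -0.0, 0.001]
ft_force: [-1.1, 0.2, 6.2]
grip_width: 0.379
grasp_force: 39.3
```

Call:
{"api": "jog_arm", "payload": {"dr": [[0,0,0],[0,0,0],[0,0,0],[0,0,0],[0,0,0],[0,0,0],[0,0,0],[0,0,0],[0,0,0],[0,0,0]], "translation": [[0,0,-0.5],[0,0,-0.9],[0,0,-0.9],[0,0,-0.9],[0,0,-0.9],[0.3,0.2,-0.7],[0.7,0.5,-0.3],[0.94,0.65,0],[0.94,0.65,0],[0.94,0.65,0]], "jaw": [0,0,0,0,0,0,0,0,0,0]}}

```text
clock: 22.1
position: [0.4346, -0.1726, 0.2146]
ee_rot: [0.707, 0.707, 0.0, 0.0]
ft_force: [1.2, -0.7, -1.1]
grip_width: 0.384
grasp_force: 40.1
```

Call:
{"api": "jog_arm", "payload": {"dr": [[0,0,0],[0,0,0],[0,0,0],[0,0,0],[0,0,0],[0,0,0],[0,0,0],[0,0,0],[0,0,0],[0,0,0]], "translation": [[0.94,0.65,0],[0.94,0.65,0],[0.94,0.65,0],[0.94,0.65,0],[0.94,0.65,0],[0.94,0.65,0],[0.94,0.65,0],[0.94,0.65,0],[0.94,0.65,0],[0.94,0.65,0]], "jaw": [0,0,0,0,0,0,0,0,0,0]}}

```text
clock: 23.1
position: [0.5969, 0.0622, 0.2143]
ee_rot: [0.707, 0.707, -0.0, 0.0]
ft_force: [-0.3, -0.5, -1.1]
grip_width: 0.381
grasp_force: 40.1
```

Call:
{"api": "jog_arm", "payload": {"dr": [[0,0,0],[0,0,0],[0,0,0],[0,0,0],[0,0,0],[0,0,0]], "translation": [[0.94,0.65,0],[0.94,0.65,0],[0.94,0.65,0],[0.8,0.5,0],[0.36,0.24,0],[0,0,0]], "jaw": [0,0,0,0,0,0]}}

```text
clock: 23.7
position: [0.6634, 0.1623, 0.2137]
ee_rot: [0.706, 0.708, 0.0, -0.0]
ft_force: [0.0, -0.3, -1.8]
grip_width: 0.38
grasp_force: 40.1
```

Call:
{"api": "jog_arm", "payload": {"dr": [[0,0,0],[0,0,0],[0,0,0],[0,0,0],[0,0,0],[0,0,0],[0,0,0],[0,0,0]], "translation": [[-0.08,0,0.4],[0,0,0.8],[0,0,0.8],[0,0,0.8],[0,0,0.8],[0,0,0.7],[0,0,0.35],[0,0,0]], "jaw": [0,0,0,0,0,0,0,0]}}

```text
clock: 24.5
position: [0.6629, 0.1578, 0.096]
ee_rot: [0.707, 0.707, -0.001, -0.0]
ft_force: [0.1, 0.2, -0.5]
grip_width: 0.381
grasp_force: 40.1
```

Call:
{"api": "jog_arm", "payload": {"dr": [[0,0,0],[0,0,0],[0,0,0],[0,0,0]], "translation": [[0,0,0.1],[0,0,0.08],[0,0,0.03],[0,0,0]], "jaw": [0,0,0,0]}}

```text
clock: 24.9
position: [0.6637, 0.1591, 0.0924]
ee_rot: [0.707, 0.707, 0.0, 0.0]
ft_force: [-1.1, 0.4, -1.4]
grip_width: 0.375
grasp_force: 40.1
```

Call:
{"api": "jog_arm", "payload": {"dr": [[0,0,0],[0,0,0],[0,0,0]], "translation": [[0,0,0.05],[0,0,0.04],[0,0,0]], "jaw": [0,0,0]}}

```text
clock: 25.2
position: [0.6639, 0.1595, 0.0912]
ee_rot: [0.707, 0.707, 0.001, 0.0]
ft_force: [-3.1, -1.0, 6.4]
grip_width: 0.379
grasp_force: 40.9
```

Call:
{"api": "jog_arm", "payload": {"dr": [[0,0,0],[0,0,0],[0,0,0],[0,0,0],[0,0,0],[0,0,0],[0,0,0],[0,0,0],[0,0,0],[0,0,0]], "translation": [[0,0,0],[0,0,0],[0,0,0],[0,0,-0.4],[0,0,-0.9],[0,0,-0.9],[-0.4,-0.6,-0.3],[-0.75,-0.95,0],[-0.75,-0.95,0],[-0.75,-0.95,0]], "jaw": [0.75,0.75,0.75,0.75,0.75,0.75,0.75,0.75,1,1]}}

```text
clock: 26.2
position: [0.5766, 0.0921, 0.153]
ee_rot: [0.707, 0.707, 0.0, 0.0]
ft_force: [-0.2, -0.4, 0.6]
grip_width: 1.001
grasp_force: 0.0
```

Call:
{"api": "jog_arm", "payload": {"dr": [[0,0,0],[0,0,0],[0,0,0],[0,0,0],[0,0,0],[0,0,0],[0,0,0],[0,0,0]], "translation": [[-0.75,-0.95,0],[-0.75,-0.95,0],[-0.75,-0.95,0],[-0.75,-0.95,0],[-0.75,-0.95,0],[-0.6,-0.7,0],[-0.2,-0.34,0],[0,0,0]], "jaw": [1,1,1,1,1,1,1,1]}}

```text
clock: 27.0
position: [0.4325, -0.0218, 0.1529]
ee_rot: [0.707, 0.707, -0.0, 0.001]
ft_force: [-0.1, -0.1, 0.8]
grip_width: 0.999
grasp_force: 0.0
```

```bash
python3 - <<'E'
from h import *
print(manip.get_obs()["position"])
T=optics.camera("top");S=optics.camera("side")
cv2.imwrite("pics/c2.png",np.hstack([cv2.resize(X["color"][y:y+160,x:x+h,::-1],None,fx=2.4,fy=2.4,interpolation=2) for X,x,y,h in((T,225,115,130),(S,200,110,200))]))
g=cv2.cvtColor(T["color"],cv2.COLOR_RGB2HSV); m=((g[...,1]<60)&(g[...,2]>100)).astype(np.uint8)
mm,c,s=comp(m,(401,164)); print("plate",c,s,back(T,c,.055),back(T,s[:2]+s[2:4]/2-.5,.055))
g=cv2.cvtColor(S["color"],cv2.COLOR_RGB2HSV); m=((g[...,1]<60)&(g[...,2]>90)).astype(np.uint8)
mm,c,s=comp(m,(341,145)); print("plate",c,s,back(S,c,.055),hullcen(proj(S,cyl(.6085,-.1685,.058,.05,.055))))
E
```

```text
[ 0.43246167 -0.02181041  0.15288266]
plate [400.95451674 163.68540745] [ 379  142   45   45 1583] [ 0.60888126 -0.16835852] [ 0.60804042 -0.16846399]
plate [332.62962963 145.15185185] [324 132  20  26 270] [ 0.62182076 -0.13833145] (array([341.89582124, 143.50215119]), 689.1474699294195)
```

View pics/c2.png

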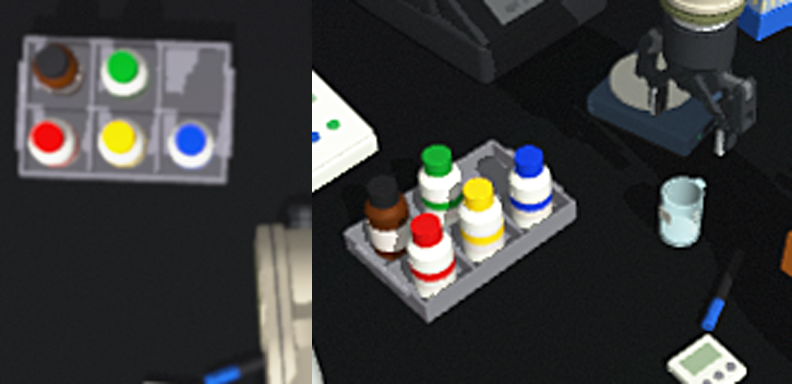

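All four bottles stand upright in the right cells. The beaker is untouched under the gripper, at (683,212) in the right panel.

Call:
{"api": "jog_arm", "payload": {"dr": [[0,0,0],[0,0,0],[0,0,0],[0,0,0],[0,0,0],[0,0,0],[0,0,0],[0,0,0]], "translation": [[0.05,0,0.6],[0,0,0.9],[0,0,0.8],[0,0,0.8],[0,0,0.8],[0,0,0.8],[0,0,0.4],[0,0,0]], "jaw": [1,1,1,1,1,1,1,1], "squeeze": 25}}

```text
clock: 27.9
position: [0.4325, -0.0189, 0.0238]
ee_rot: [0.706, 0.708, -0.0, -0.001]
ft_force: [0.1, 0.4, -0.0]
grip_width: 1.0
grasp_force: 0.0
```

Call:
{"api": "jog_arm", "payload": {"dr": [[0,0,0],[0,0,0],[0,0,0],[0,0,0],[0,0,0],[0,0,0]], "translation": [[0,0,0],[0,0,0],[0,0,0],[0,0,0],[0,0,0],[0,0,0]], "jaw": [0.75,0.65,0.5,0,0,0]}}

```text
clock: 28.5
position: [0.4335, -0.02, 0.0258]
ee_rot: [0.707, 0.707, 0.0, 0.001]
ft_force: [-1.7, 1.7, 6.0]
grip_width: 0.585
grasp_force: 25.2
```

Call:
{"api": "jog_arm", "payload": {"dr": [[0,0,0],[0,0,0],[0,0,0],[0,0,0],[0,0,0],[0,0,0],[0,0,0],[0,0,0],[0,0,0],[0,0,0]], "translation": [[0,0,-0.4],[0,0,-0.9],[0,0,-0.9],[0,0,-0.9],[0,0,-0.7],[-0.3,0.4,-0.2],[-0.6,0.7,0],[-0.8,0.9,0],[-0.8,0.95,0],[-0.8,0.95,0]], "jaw": [0,0,0,0,0,0,0,0,0,0]}}

```text
clock: 29.5
position: [0.5314, -0.1042, 0.1243]
ee_rot: [0.707, 0.707, -0.0, 0.0]
ft_force: [0.1, -0.5, 0.0]
grip_width: 0.583
grasp_force: 26.2
```

Call:
{"api": "jog_arm", "payload": {"dr": [[0,0,0],[0,0,0],[0,0,0],[0,0,0],[0,0,0],[0,0,0]], "translation": [[-0.8,0.95,0],[-0.8,0.95,0],[-0.6,0.7,0],[-0.42,0.5,0],[0,0,0],[0,0,0]], "jaw": [0,0,0,0,0,0]}}

```text
clock: 30.1
position: [0.6075, -0.1677, 0.124]
ee_rot: [0.707, 0.707, -0.0, -0.001]
ft_force: [0.2, 0.0, -0.6]
grip_width: 0.58
grasp_force: 26.2
```

Call:
{"api": "jog_arm", "payload": {"dr": [[0,0,0],[0,0,0],[0,0,0],[0,0,0],[0,0,0],[0,0,0]], "translation": [[0,0.04,0.5],[0,0,0.6],[0,0,0.4],[0,0,0.1],[0,0,0.05],[0,0,0]], "jaw": [0,0,0,0,0,0]}}

```text
clock: 30.7
position: [0.609, -0.1678, 0.0837]
ee_rot: [0.707, 0.707, 0.0, 0.0]
ft_force: [0.3, -0.5, -0.6]
grip_width: 0.578
grasp_force: 26.2
```

Call:
{"api": "jog_arm", "payload": {"dr": [[0,0,0],[0,0,0],[0,0,0],[0,0,0]], "translation": [[0,0,0.06],[0,0,0.05],[0,0,0.02],[0,0,0]], "jaw": [0,0,0,0]}}

```text
clock: 31.1
position: [0.6091, -0.1679, 0.0809]
ee_rot: [0.707, 0.707, 0.0, 0.0]
ft_force: [-0.5, 0.2, 4.8]
grip_width: 0.579
grasp_force: 26.5
```

Contact. I'll release slowly and retreat.

Call:
{"api": "jog_arm", "payload": {"dr": [[0,0,0],[0,0,0],[0,0,0],[0,0,0],[0,0,0],[0,0,0],[0,0,0],[0,0,0],[0,0,0],[0,0,0]], "translation": [[0,0,0],[0,0,0],[0,0,0],[0,0,0],[0,0,-0.3],[0,0,-0.7],[0,0,-0.9],[0,0,-0.9],[0,0,-0.9],[0,0,-0.9]], "jaw": [0.7,0.85,1,1,1,1,1,1,1,1]}}

```text
clock: 32.1
position: [0.6091, -0.1677, 0.1981]
ee_rot: [0.707, 0.707, 0.0, 0.001]
ft_force: [0.1, 0.1, -0.3]
grip_width: 1.0
grasp_force: 0.0
```

Call:
{"api": "jog_arm", "payload": {"dr": [[0,0,0],[0,0,0],[0,0,0],[0,0,0],[0,0,0],[0,0,0],[0,0,0],[0,0,0],[0,0,0],[0,0,0]], "translation": [[0,0,-0.4],[-0.5,-0.5,0],[-0.9,-0.8,0],[-0.9,-0.8,0],[-0.9,-0.8,0],[-0.9,-0.8,0],[-0.9,-0.8,0],[-0.5,-0.5,0],[0,0,0],[0,0,0]], "jaw": [1,1,1,1,1,1,1,1,1,1]}}

```text
clock: 33.1
position: [0.4842, -0.3051, 0.2057]
ee_rot: [0.707, 0.707, 0.0, 0.0]
ft_force: [-0.3, 0.6, -0.1]
grip_width: 0.997
grasp_force: 0.0
```

```bash
python3 - <<'E'
from h import *
T=optics.camera("top");S=optics.camera("side")
cv2.imwrite("pics/c3.png",np.hstack([cv2.resize(X["color"][y:y+150,x:x+h,::-1],None,fx=2,fy=2,interpolation=2) for X,x,y,h in((T,225,115,210),(S,200,110,190))]))
E
```

```text
(no output)
```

View pics/c3.png

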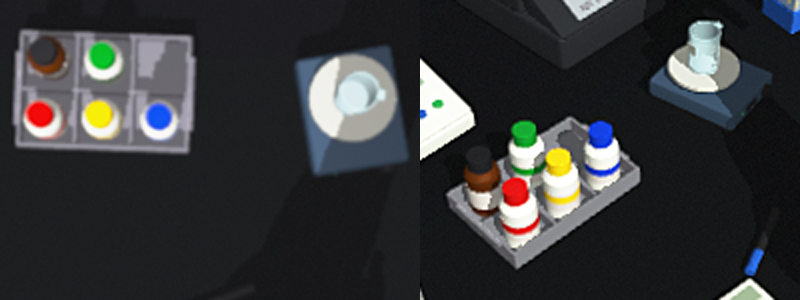

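The beaker stands upright on the middle of the plate at (356,93); its small offset from the plate centre is parallax. All the bottles are in place, so I'm handing in.

```bash
python3 -c "
from workcell import manip
print(manip.hand_in())"
```

```text
the job is handed in; nothing more can be done
None
```

The bench is set out as asked and handed in at about 33 s of the 104 s allowed: red, yellow and blue in the front row (left to right), green behind yellow, and the beaker on the middle of the stirrer plate, all upright in the last pictures; I never moved the amber or wash bottle, though the wash bottle was outside the final crops.

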